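# Find the outlet breaker that still snaps and put its wheel on

## Task

All four breakers on the pottery bench's outlet box have tripped, and only one of them is still any good. Press the black plungers down slowly until you find the one that goes hard and snaps in to stay; let go of any that stays soft before it is pushed to its bottom, and never force one. Then throw the toggle behind the breaker that snapped in, to put that wheel on, leaving the other three toggles off, and the stop button and everything else on the bench as they are.

Things in the scene. Friction and masses are not known exactly. Their poses are not given: they have to be found in the camera images.
- box: Grey sheet-steel outlet box for the potter's wheels, 220 x 380 x 75 mm, fixed. Origin: centre of its underside; x across its short side, away from the robot; y along it. On its top four circuits stand in a row along y, 65 mm apart (y -135 to +60 mm), breaker plungers at x = -20 mm and the toggles behind them at x = +60 mm. Nothing stands between a plunger and its toggle.
- circuit_a: One of the four circuits, all alike to look at. Origin: on the axis of its breaker plunger, level with the box's flat top panel (75 mm above the bench); x points along the panel to its own toggle, z up. Out, the plunger's flat top is 17 to 27 mm above the panel (each bushing is screwed in to its own height, not measured). Toggle pivot: 80 mm along +x, 6 mm up. More than 18 N on any part breaks it.
- circuit_b: One of the four circuits, all alike to look at. Origin: on the axis of its breaker plunger, level with the box's flat top panel (75 mm above the bench); x points along the panel to its own toggle, z up. Out, the plunger's flat top is 17 to 27 mm above the panel (each bushing is screwed in to its own height, not measured). Toggle pivot: 80 mm along +x, 6 mm up. More than 18 N on any part breaks it.
- circuit_c: One of the four circuits, all alike to look at. Origin: on the axis of its breaker plunger, level with the box's flat top panel (75 mm above the bench); x points along the panel to its own toggle, z up. Out, the plunger's flat top is 17 to 27 mm above the panel (each bushing is screwed in to its own height, not measured). Toggle pivot: 80 mm along +x, 6 mm up. More than 18 N on any part breaks it.
- circuit_d: One of the four circuits, all alike to look at. Origin: on the axis of its breaker plunger, level with the box's flat top panel (75 mm above the bench); x points along the panel to its own toggle, z up. Out, the plunger's flat top is 17 to 27 mm above the panel (each bushing is screwed in to its own height, not measured). Toggle pivot: 80 mm along +x, 6 mm up. More than 18 N on any part breaks it.
- breaker_a (a joint): Travel of breaker plunger a in m, 0 out, growing as pressed: black, 16 mm across, its top 16 mm above the rim of its 25 mm steel bushing. Any of a to d may be the working one: it hardens from 1 to about 8 N in 3 mm; pressed on slowly, its force falls away, gone at about 7.5 mm, where it jumps in to its stop at 8.7 mm and stays. Let go before that, it springs back.
- breaker_b (a joint): The same for plunger b. A worn plunger only rises slowly from about 1 N to at most 5.7 N, has no snap and springs back out. It has 14 mm of travel but jams at its bottom, from 13 mm on, so let go of it well before that, once it is past about 6 mm and still soft.
- breaker_c (a joint): The same for plunger c.
- breaker_d (a joint): The same for plunger d.
- toggle_a (a joint): Angle of the toggle of circuit a in rad: 0 off (leaning 0.45 from upright towards the breaker, its -x), 0.9 on (leaning as much to +x). Aluminium bat handle reaching 36 mm from its pivot, 6 mm thick at the foot, 9 mm at the tip; pushed near the tip with about 5 N until well past the middle, it snaps over by itself and stays.
- toggle_b (a joint): Angle of the toggle of circuit b in rad: 0 off (leaning 0.45 from upright towards the breaker, its -x), 0.9 on (leaning as much to +x). Aluminium bat handle reaching 36 mm from its pivot, 6 mm thick at the foot, 9 mm at the tip; pushed near the tip with about 5 N until well past the middle, it snaps over by itself and stays.
- toggle_c (a joint): Angle of the toggle of circuit c in rad: 0 off (leaning 0.45 from upright towards the breaker, its -x), 0.9 on (leaning as much to +x). Aluminium bat handle reaching 36 mm from its pivot, 6 mm thick at the foot, 9 mm at the tip; pushed near the tip with about 5 N until well past the middle, it snaps over by itself and stays.
- toggle_d (a joint): Angle of the toggle of circuit d in rad: 0 off (leaning 0.45 from upright towards the breaker, its -x), 0.9 on (leaning as much to +x). Aluminium bat handle reaching 36 mm from its pivot, 6 mm thick at the foot, 9 mm at the tip; pushed near the tip with about 5 N until well past the middle, it snaps over by itself and stays.
- main_stop (a joint): Travel in m of the mushroom stop button, 40 mm across and 22 mm high, at the +y end of the box's top (x = 10, y = 140 mm in the box's axes). Not to be pressed.
- rib: Wooden throwing rib, 117 x 22 x 6 mm, lying on the box's top along its edge nearest the robot, about 60 mm in front of the plungers. Origin: centre of its underside. Leave alone.
- plate_1: Raw clay plate, 160 mm across, 18 mm high, on the ware board on the right. Origin: centre of its underside. Leave alone.
- plate_2: Raw clay plate like plate_1, next to it on the ware board. Leave alone.
- plate_3: Raw clay plate like plate_1, on the bench on the left. Leave alone.
- jar: Jar of slip, 72 mm across, 95 mm high, on the bench on the right, behind the box. Origin: centre of its underside. Leave alone.
- scraper: Small brush with a wooden handle, 170 mm long, lying on the bench on the left. Origin: on the bench under its middle. Leave alone.

How it is judged:
On the way:
1. a breaker has snapped in and stays in with nothing pressing it, all toggles still off (((value of joint breaker_a above 0.008 m and contact force between anything else and circuit_a below 0.3 N) or (value of joint breaker_b above 0.008 m and contact force between anything else and circuit_b below 0.3 N) or (value of joint breaker_c above 0.008 m and contact force between anything else and circuit_c below 0.3 N) or (value of joint breaker_d above 0.008 m and contact force between anything else and circuit_d below 0.3 N)) and value of joint each of toggle_a, toggle_b, toggle_c, toggle_d below 0.2 rad), for 0.2 s.
At the end, for the whole second after the job is handed in: One breaker is in and stays in (8 mm or more), its own toggle is on (0.75 rad or more), the other three breakers are out (3 mm or less) and the other three toggles off (0.2 rad or less); the stop button is not pressed and each of the other things is within 30 mm of where it started (((value of joint breaker_a above 0.008 m and value of joint toggle_a above 0.75 rad and value of joint each of toggle_b, toggle_c, toggle_d below 0.2 rad and value of joint each of breaker_b, breaker_c, breaker_d below 0.003 m) or (value of joint breaker_b above 0.008 m and value of joint toggle_b above 0.75 rad and value of joint each of toggle_a, toggle_c, toggle_d below 0.2 rad and value of joint each of breaker_a, breaker_c, breaker_d below 0.003 m) or (value of joint breaker_c above 0.008 m and value of joint toggle_c above 0.75 rad and value of joint each of toggle_a, toggle_b, toggle_d below 0.2 rad and value of joint each of breaker_a, breaker_b, breaker_d below 0.003 m) or (value of joint breaker_d above 0.008 m and value of joint toggle_d above 0.75 rad and value of joint each of toggle_a, toggle_b, toggle_c below 0.2 rad and value of joint each of breaker_a, breaker_b, breaker_c below 0.003 m)) and distance of each of rib, plate_1, plate_2, plate_3, jar, scraper from where it was at the start of the episode below 0.03 m and value of joint main_stop below 0.002 m); the robot touches nothing.
It fails at once if a breaker or toggle loaded with more than 18 N (contact force between anything else and circuit_a above 18 N or contact force between anything else and circuit_b above 18 N or contact force between anything else and circuit_c above 18 N or contact force between anything else and circuit_d above 18 N).
It fails at once if a worn breaker plunger pushed to its bottom (down more than 13 mm) (value of joint any of breaker_a, breaker_b, breaker_c, breaker_d above 0.013 m).
It fails at once if a toggle put on (over 0.6 rad) whose breaker is not in ((value of joint toggle_a above 0.6 rad and value of joint breaker_a below 0.006 m) or (value of joint toggle_b above 0.6 rad and value of joint breaker_b below 0.006 m) or (value of joint toggle_c above 0.6 rad and value of joint breaker_c below 0.006 m) or (value of joint toggle_d above 0.6 rad and value of joint breaker_d below 0.006 m)).
It fails at once if the stop button pressed more than 3 mm (value of joint main_stop above 0.003 m).
It fails at once if a bystander moved more than 30 mm (distance of any of rib, plate_1, plate_2, plate_3, jar, scraper from where it was at the start of the episode above 0.03 m).
It also fails if it takes over 72 s, if anything falls off the work surface, if the arm or the gripper's body presses on something with over 40 N, if the wrist force passes 120 N, or if a joint passes its speed limit or range.

## Robot

A 6-joint arm with a two-finger parallel gripper is mounted at the origin on the work surface. World frame = base frame: x ahead of the robot, y to its left, z up, the work surface at z = 0. Lengths are in m, angles in rad, forces in N, time in s.
With the tool pointing down it reaches from about 0.35 to 0.975 m from the base axis. Payload 17.4 kg.
Tool frame: the origin (TCP) lies between the finger pads; the fingertips stand 17 mm ahead of it and the grasp point (between the pads) lies 2 mm behind it; z points along the fingers, x is the direction in which the jaws open and shut, and the axes are right-handed (so a half turn about z gives the same grasp; the last joint's range is limited). The gripper opens to 85 mm and grips with 20 to 120 N. Pads are 22 mm wide; open, the fingers measure 114 mm over their backs; the gripper's body (76 mm by 85 mm) begins 54 mm behind the grasp point. The pads swing forward as they close: fully open they stand 13 mm farther back than shut.
Start: joints at [-1.348, 0.116, 1.442, -0, 1.584, -0.038], TCP at [0.174, -0.652, 0.248] pointing down, gripper open.
Joint ranges: [-2.83, 2.83], [-0.83, 2.19], [0.07, 2.5], [-1.14, 4.28], [0.01, 3], [-2.97, 2.97]. Speed limits (rad/s): [1.89, 1.89, 2.22, 3.14, 3.14, 3.14].

## Interface

Orientations are given as a unit quaternion [w, x, y, z].
In Python, from rig import bot gives the robot as it stands. The module is installed in compiled form; this text tells all that it offers.
- The arm moves only by the shell command python3 -m creep 'ROWS' [OPENING]. ROWS is JSON, a list of rows, each a list of 6 numbers: the shift along the tool's x, y, z in m, then the turn, a rotation vector about the tool's x, y, z in degrees. In form: [[dx, dy, dz, ax, ay, az], ...]. A call has 1 to 20 rows; each row is the pose to reach, as a shift and turn from the pose commanded when the call began, along the tool's axes at that moment; what a row does not reach only later rows make up. A row lasts 1/10 s, in which the tool goes at most 50 mm and 8.59 degrees, less where a joint would pass 70% of its speed; a pose out of reach is approached as far as the arm can. A call with a gripper value outside its range is refused whole. OPENING is the finger opening in m, from 0 to 0.0854, set as the call begins (- or left out, the last holds). The fingers move at their own pace and stop on an object; the grip force is fixed at half the most. Time passes only in rows, so rows that repeat a pose let the fingers close. It gives the time, the measured TCP pose, the force and the opening at its end, in the units of the state.
- bot.get_state(): the state, without advancing time (a new reading comes with each control period).
- bot.grab_frame(name): name is "scene" or "top" or "wrist"; returns a dict with "img" (400x640x3 uint8, red, green, blue), "depth" (400x640 float32, m along the optical axis (not along the pixel's ray), 0 where there is no reading), "fx", "fy", "cx", "cy" (pixels), "world_from_camera" (4x4, takes a point from camera to world coordinates); the wrist camera has in their place "tool_from_camera" (4x4, takes a point from camera to tool coordinates, whose origin is the TCP and whose axes are the tool frame's). Camera axes: x right, y up, looking along -z (the intrinsics and any distortion apply to the point x, -y, -z); pixel columns grow to the right and rows downward; lengths in m; the calibration is good to about 2 mm. The wrist camera is an equidistant fisheye: a pixel r from the principal point sees the ray r / f radians off the axis. A picture is of the moment at which its call begins: read the wrist's pose just before it.
- bot.hand_in(): hands the job in, once; it reports no verdict.
The state is a dict: "t": time; "joint_pos": joint angles; "joint_velocities": joint speeds; "joint_efforts": joint torques, N m; "position": TCP position; "orientation": TCP orientation; "wrist_force": force on the tool from outside, world axes, zero at the start; "torque": the same for the moment, N m; "gripper_width": finger opening in m.
Only numpy, scipy, OpenCV 4.12 (cv2) and the standard library are available. Lean on these libraries where they do the work, as an engineer would, in place of code of your own. Each camera call takes 0.05 s, during which the arm holds its last target.

## Working session

There is one attempt and no reset: what is moved stays moved. The work goes in short steps, Python scripts to look and compute and a shell command to move; the robot and the scene stay as the last step left them, time stands still between calls to the robot, and variables do not carry over. Pictures are saved under pics/ and viewed, and the job is handed in when it is done.

```bash
mkdir -p pics
python3 - <<'E'
from rig import bot
import cv2,numpy as np
print(bot.get_state())
for n in ["top","scene"]:
    f=bot.grab_frame(n); cv2.imwrite(f"pics/{n}0.png",f["img"][:,:,::-1]); np.savez(f"{n}0.npz",**f)
    print(n,f["fx"],f["fy"],f["cx"],f["cy"],f["world_from_camera"],f.keys())
E
```

```text
{'t': 0.0, 'joint_pos': array([-1.34782825e+00,  1.16510039e-01,  1.44228946e+00,  6.14718623e-06,
        1.58399718e+00, -3.77796305e-02]), 'joint_velocities': array([-2.90280476e-04,  4.39260862e-04,  7.27609165e-05,  7.75462849e-04,
       -8.74489089e-04, -2.16383263e-04]), 'joint_efforts': array([ 1.39339481e-04, -7.31977558e+01, -6.32482839e+01, -1.44867738e-05,
        6.21953717e-03, -2.24953811e-05]), 'position': array([ 0.17398442, -0.65201   ,  0.24753092]), 'orientation': array([-3.86868618e-04,  7.93032999e-01, -6.09178381e-01, -4.61260623e-04]), 'wrist_force': array([-1.61756676, -0.08432931,  0.60207439]), 'torque': array([ 5.58478757e-03, -2.58800491e-05, -2.83022210e-02]), 'gripper_width': 0.08525176625095286}
top 418.77360122187173 418.77360122187173 319.4333929658234 197.4426124606382 [[ 0.00847347  0.98404325 -0.17772752  0.3422176 ]
 [-0.99996072  0.0078763  -0.00406534 -0.02857846]
 [-0.00260063  0.17775499  0.98407134  1.25600115]
 [ 0.          0.          0.          1.        ]] dict_keys(['img', 'depth', 'fx', 'fy', 'cx', 'cy', 'world_from_camera'])
scene 391.6694456377633 391.6694456377633 319.8992840779401 211.1383219456373 [[ 0.38764176 -0.76218358  0.51846896  1.2635625 ]
 [ 0.92179153  0.31693847 -0.22327199 -0.3204805 ]
 [ 0.00585148  0.56446984  0.82543295  1.16644703]
 [ 0.          0.          0.          1.        ]] dict_keys(['img', 'depth', 'fx', 'fy', 'cx', 'cy', 'world_from_camera'])
```

View pics/top0.png

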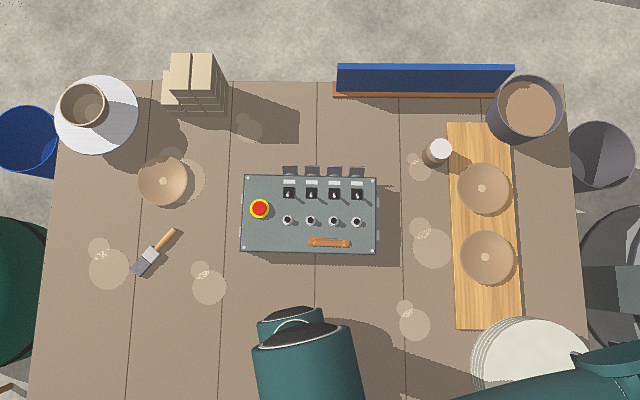

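View pics/scene0.png

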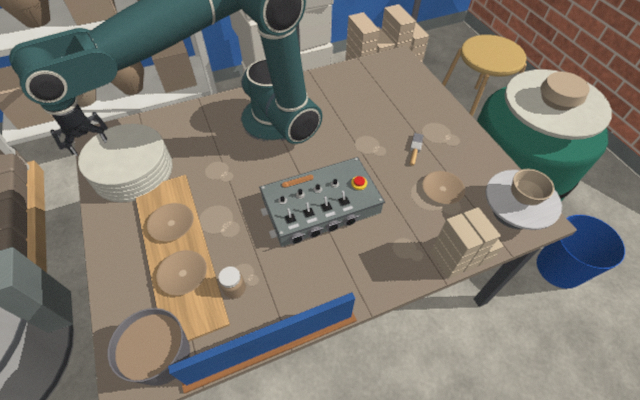

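The top view shows the box at about (240–376, 175–254), with the stop at (260,209), plungers near (287–357, 220), toggles near row 192 and the rib at (330,243). I'll zoom in and measure next.

```bash
cat > h.py <<'E'
import numpy as np
def ray(f,u,v):
    d=np.array([(u-f["cx"])/f["fx"],-(v-f["cy"])/f["fy"],-1.0]); M=f["world_from_camera"]
    return M[:3,3],M[:3,:3]@d
def onz(f,u,v,z):
    o,d=ray(f,u,v); return o+d*(z-o[2])/d[2]
def proj(f,p):
    M=f["world_from_camera"]; c=M[:3,:3].T@(np.array(p)-M[:3,3])
    return f["cx"]+f["fx"]*c[0]/-c[2], f["cy"]-f["fy"]*c[1]/-c[2]
E
python3 - <<'E'
import numpy as np,cv2
from h import *
f=np.load("top0.npz"); im=f["img"]
cv2.imwrite("pics/topz.png",cv2.resize(im[165:265,230:390,::-1],None,fx=5,fy=5,interpolation=cv2.INTER_CUBIC))
s=np.load("scene0.npz")
cv2.imwrite("pics/scz.png",cv2.resize(s["img"][150:250,250:400,::-1],None,fx=5,fy=5,interpolation=cv2.INTER_CUBIC))
d=f["depth"]
for u,v in [(320,235),(300,210),(280,245)]:
    o,dd=ray(f,u,v); print(o+dd*d[v,u])
E
```

```text
[ 0.44769694 -0.02621394  0.0772547 ]
[0.51869898 0.03139148 0.07495833]
[0.41883111 0.08582906 0.07583825]
```

View pics/topz.png

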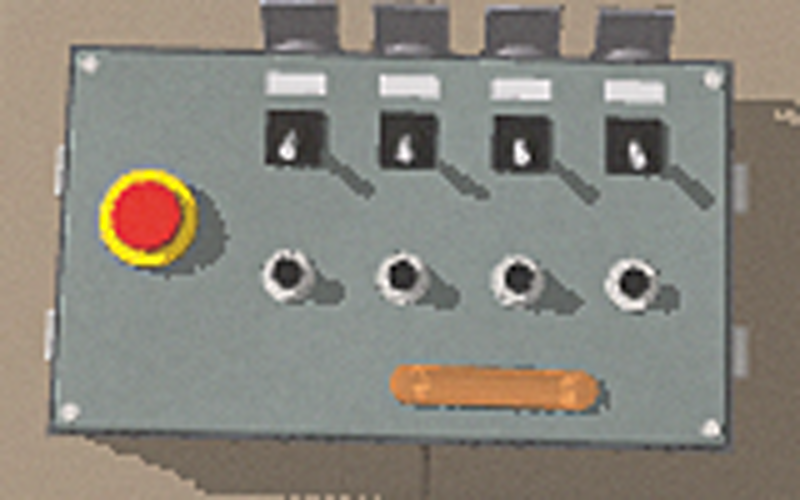

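View pics/scz.png

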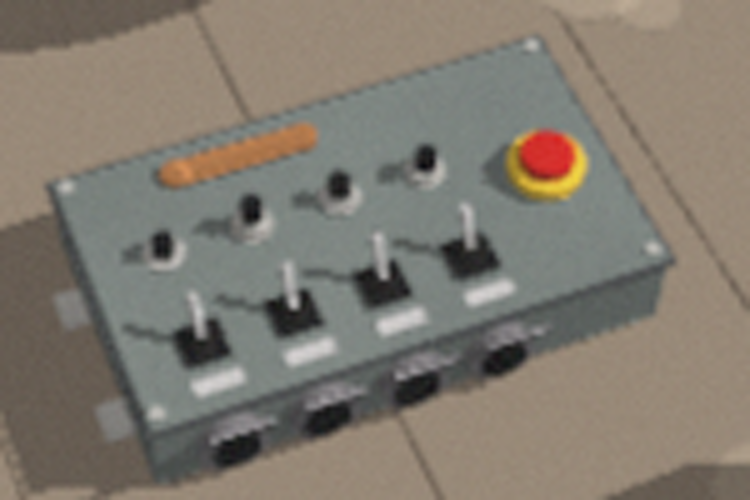

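The zooms show plungers at zoom pixels (288,274), (402,276), (517,278) and (633,284), each with its toggle behind it. I'll measure the box corners and the dark plunger tops in both views.

Run:
```python
import numpy as np,cv2
from h import *
f=np.load("top0.npz"); s=np.load("scene0.npz")
z=lambda x,y,x0,y0:((x+.5)/5-.5+x0,(y+.5)/5-.5+y0)
C=[onz(f,*z(x,y,230,165),.075)[:2] for x,y in [(73,47),(732,62),(730,443),(50,432)]]
C=np.array(C); print(C)
print([np.linalg.norm(C[i]-C[(i+1)%4]) for i in range(4)])
ex=((C[0]-C[3])+(C[1]-C[2])); yaw1=np.arctan2(ex[1],ex[0]); ey=(C[0]-C[1])+(C[3]-C[2]); yaw2=np.arctan2(ey[1],ey[0])-np.pi/2
print(yaw1,yaw2,C.mean(0))
def blobs(F,pts,x0,y0):
    out=[]
    g=F["img"].max(2).astype(float)
    for x,y in pts:
        u,v=z(x,y,x0,y0); ui,vi=int(round(u)),int(round(v))
        w=g[vi-4:vi+5,ui-4:ui+5]; m=np.clip(70-w,0,None)
        n,l=cv2.connectedComponents((m>0).astype(np.uint8)); k=l[4,4]; m=m*(l==k)
        yy,xx=np.mgrid[vi-4:vi+5,ui-4:ui+5]; out.append(((m*xx).sum()/m.sum(),(m*yy).sum()/m.sum(),(m>0).sum()))
    return out
T=blobs(f,[(288,274),(402,276),(517,278),(633,284)],230,165)
S=blobs(s,[(427,160),(340,188),(252,213),(163,247)],250,150)
print(T);print(S)
for t,q in zip(T,S):
    o1,d1=ray(f,t[0],t[1]);o2,d2=ray(s,q[0],q[1])
    A=np.array([d1,-d2]).T; k=np.linalg.lstsq(A,o2-o1,rcond=None)[0]
    p,r=o1+k[0]*d1,o2+k[1]*d2; print("tri",(p+r)/2,np.linalg.norm(p-r),"at z.097",onz(f,t[0],t[1],.097)[:2])
# toggles tips
for x,y in [(291,134),(405,142),(520,147),(637,150)]: print("tog",onz(f,*z(x,y,230,165),.11)[:2])
for i,y in enumerate((60,-5,-70,-135)):
  for yaw in [(yaw1+yaw2)/2]:
    R=np.array([[np.cos(yaw),-np.sin(yaw)],[np.sin(yaw),np.cos(yaw)]])
    print("model",C.mean(0)+R@[-.02,y/1e3],C.mean(0)+R@[.06,y/1e3])
```

```text
[[ 0.62276419  0.1947889 ]
 [ 0.61685819 -0.18667746]
 [ 0.39826823 -0.1821653 ]
 [ 0.40120478  0.1987317 ]]
[np.float64(0.3815120674060603), np.float64(0.21863652676213893), np.float64(0.3809083192670216), np.float64(0.22159448548850294)]
-0.01920691344119855 -0.011598352459692984 [0.50977385 0.00616946]
[(np.float64(286.8642857142857), np.float64(218.92380952380952), np.int64(21)), (np.float64(309.650406504065), np.float64(219.58739837398375), np.int64(23)), (np.float64(332.92219679633865), np.float64(219.8604118993135), np.int64(21)), (np.float64(355.89955357142856), np.float64(220.81473214285714), np.int64(22))]
[(np.float64(334.7597402597403), np.float64(181.43939393939394), np.int64(17)), (np.float64(317.2692307692308), np.float64(186.63333333333333), np.int64(16)), (np.float64(299.91379310344826), np.float64(191.56034482758622), np.int64(17)), (np.float64(281.96314496314494), np.float64(198.56756756756758), np.int64(12))]
tri [0.49098151 0.06742134 0.09014795] 0.0008247724638680743 at z.097 [0.48997354 0.06646653]
tri [0.48927659 0.00260767 0.09056948] 0.0010503783404038167 at z.097 [0.48862927 0.0029326 ]
tri [ 0.48870562 -0.06210426  0.09419086] 0.0002665316800037872 at z.097 [ 0.48839185 -0.06189654]
tri [ 0.48745583 -0.12723797  0.08607574] 0.0009656881805971895 at z.097 [ 0.48623914 -0.12585871]
tog [0.56560732 0.06451399]
tog [0.56157192 0.00087468]
tog [ 0.5592477  -0.06321091]
tog [ 0.55806781 -0.12834397]
model [0.49070034 0.06647038] [0.57069085 0.06523822]
model [0.48969921 0.00147809] [5.69689720e-01 2.45929501e-04]
model [ 0.48869808 -0.0635142 ] [ 0.56868859 -0.06474636]
model [ 0.48769695 -0.12850649] [ 0.56768746 -0.12973865]
```

```bash
cat > go.py <<'E'
import sys,numpy as np
from rig import bot
from scipy.spatial.transform import Rotation as R
s=bot.get_state(); q=s["orientation"]; Rt=R.from_quat(np.r_[q[1:],q[0]])
t=np.array([float(a) for a in sys.argv[1:4]]) # target TCP world
yaw=-0.0154
X=np.array([np.sin(yaw),-np.cos(yaw),0]);Z=np.array([0,0,-1.]);Y=np.cross(Z,X)
G=R.from_matrix(np.array([X,Y,Z]).T)
print("t",s["t"],"pos",s["position"].round(4),"F",s["wrist_force"].round(2),"w",round(s["gripper_width"],4))
print("d",(Rt.inv().apply(t-s["position"])).round(4),"rot",np.degrees((Rt.inv()*G).as_rotvec()).round(2))
E
python3 go.py 0.4872 -0.128 0.17
```

```text
t 0.1 pos [ 0.174  -0.652   0.2477] F [ 0.48 -0.34  0.71] w 0.0852
d [-0.4255 -0.4377  0.0781] rot [1.000e-02 6.000e-02 1.583e+01]
```

```bash
python3 -m creep '[[-0.425,-0.438,0,0,0,15.8],[-0.425,-0.438,0,0,0,15.8],[-0.425,-0.438,0,0,0,15.8],[-0.425,-0.438,0,0,0,15.8],[-0.425,-0.438,0,0,0,15.8],[-0.425,-0.438,0,0,0,15.8],[-0.425,-0.438,0,0,0,15.8],[-0.425,-0.438,0,0,0,15.8],[-0.425,-0.438,0,0,0,15.8],[-0.425,-0.438,0,0,0,15.8],[-0.425,-0.438,0,0,0,15.8],[-0.425,-0.438,0,0,0,15.8],[-0.425,-0.438,0,0,0,15.8],[-0.425,-0.438,0,0,0,15.8],[-0.425,-0.438,0,0,0,15.8],[-0.425,-0.438,0,0,0,15.8]]' 0; python3 go.py 0.4872 -0.128 0.14
python3 - <<'E'
from rig import bot
import cv2,numpy as np
f=bot.grab_frame("wrist"); cv2.imwrite("pics/w1.png",f["img"][:,:,::-1]); np.savez("w1.npz",**f)
print({k:f[k] for k in f if k not in("img","depth")})
E
```

```text
t: 1.7
position: [0.4871, -0.1297, 0.2482]
orientation: [-0.0, -0.701, 0.713, 0.0]
wrist_force: [-0.2, 0.6, 0.0]
gripper_width: 0.0002
t 1.7 pos [ 0.4871 -0.1297  0.2482] F [-0.24  0.61  0.  ] w 0.0002
d [-1.700e-03 -1.000e-04  1.082e-01] rot [ 0.01 -0.01 -0.06]
{'fx': 309.70691628693146, 'fy': 309.70691628693146, 'cx': 321.07748458121455, 'cy': 195.64925637486823, 'tool_from_camera': array([[ 9.99999894e-01, -4.18095049e-04, -1.95033849e-04,
        -1.08152331e-03],
       [-4.56306395e-04, -9.58669424e-01, -2.84521927e-01,
        -7.20005776e-02],
       [-6.80157789e-05,  2.84521986e-01, -9.58669513e-01,
        -1.25952147e-01],
       [ 0.00000000e+00,  0.00000000e+00,  0.00000000e+00,
         1.00000000e+00]])}
```

View pics/w1.png

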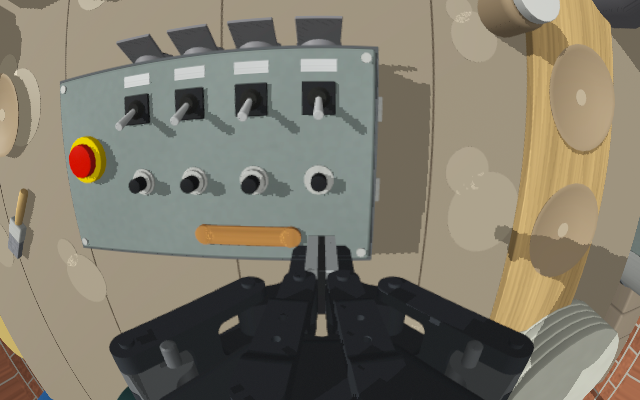

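The wrist view shows plungers at (318,182), (254,181), (193,182) and (141,185), and the toggles behind them. I'll check their positions with the wrist depth.

```bash
cat > wr.py <<'E'
import numpy as np
from scipy.spatial.transform import Rotation as R
def wpt(f,pos,q,u,v,z=None):
    x=u-f["cx"];y=v-f["cy"];r=np.hypot(x,y);th=r/f["fx"]
    d=np.array([np.tan(th)*x/r,-np.tan(th)*y/r,-1.]) if r>0 else np.array([0,0,-1.])
    M=f["tool_from_camera"];Rt=R.from_quat(np.r_[q[1:],q[0]]).as_matrix()
    o=Rt@M[:3,3]+pos; D=Rt@M[:3,:3]@d
    if z is None: return o+D*float(f["depth"][int(round(v)),int(round(u))])
    return o+D*(z-o[2])/D[2]
E
python3 - <<'E'
import numpy as np,cv2
from wr import *
from rig import bot
f=dict(np.load("w1.npz")); s=bot.get_state();pos,q=s["position"],s["orientation"]
g=f["img"].max(2).astype(float)
for u,v in [(318,182),(254,181),(193,182),(141,185)]:
    w=g[v-9:v+10,u-12:u+13]; m=(w<60).astype(np.uint8); n,l,st,c=cv2.connectedComponentsWithStats(m,connectivity=4)
    i=l[9,12]; yy,xx=np.where(l==i) if i else (np.array([9]),np.array([12]))
    P=np.array([wpt(f,pos,q,x+u-12,y+v-9) for x,y in zip(xx,yy)])
    top=P[P[:,2]>np.percentile(P[:,2],90)-.003]
    print((c[i]+[u-12,v-9]).round(1),len(xx),"z max",np.percentile(P[:,2],[50,90,98]).round(4),"top c",top.mean(0).round(4), "panel",wpt(f,pos,q,u,v+24).round(4))
cv2.imwrite("pics/w1z.png",cv2.resize(f["img"][80:210,110:350,::-1],None,fx=3.3,fy=3.3,interpolation=cv2.INTER_CUBIC))
E
```

```text
[318.5 181.9] 220 z max [0.0934 0.0945 0.095 ] top c [ 0.4883 -0.1263  0.0936] panel [ 0.4595 -0.1252  0.0754]
[250.2 183.3] 222 z max [0.1019 0.1029 0.1038] top c [ 0.4906 -0.0626  0.1038] panel [ 0.4617 -0.0593  0.0761]
[189.5 183.6] 230 z max [0.0985 0.0998 0.1004] top c [0.4914 0.0007 0.1025] panel [0.4616 0.0093 0.0769]
[137.3 184.5] 207 z max [0.0975 0.099  0.0997] top c [0.4911 0.0671 0.0984] panel [0.4578 0.0797 0.0754]
```

```bash
python3 -m creep '[[-0.0025,0,0.03],[-0.0025,0,0.06],[-0.0025,0,0.09],[-0.0025,0,0.11],[-0.0025,0,0.12],[-0.0025,0,0.124],[-0.0025,0,0.125],[-0.0025,0,0.125],[-0.0025,0,0.125]]' 2>&1 | tail -3;  python3 -m creep '[[-0.0025,0,0.03,0,0,0],[-0.0025,0,0.06,0,0,0],[-0.0025,0,0.09,0,0,0],[-0.0025,0,0.11,0,0,0],[-0.0025,0,0.12,0,0,0],[-0.0025,0,0.124,0,0,0],[-0.0025,0,0.125,0,0,0],[-0.0025,0,0.125,0,0,0]]'; python3 go.py 0.488 -0.127 0.111
python3 - <<'E'
from rig import bot
import cv2,numpy as np
f=bot.grab_frame("wrist"); cv2.imwrite("pics/w2.png",f["img"][:,:,::-1])
E
```

```text
$[0]: bad value
t: 2.55
position: [0.488, -0.1264, 0.1243]
orientation: [0.0, -0.702, 0.712, -0.001]
wrist_force: [-0.2, 0.3, -0.6]
gripper_width: 0.0001
t 2.55 pos [ 0.488  -0.1264  0.1243] F [-0.18  0.31 -0.58] w 0.0001
d [0.0006 0.     0.0133] rot [-0.07 -0.02  0.01]
```

View pics/w2.png

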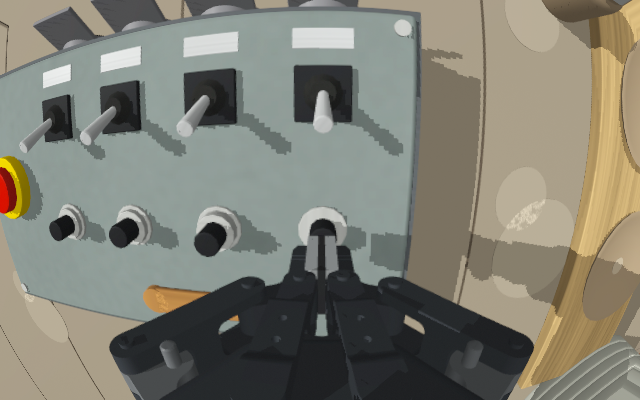

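The closed fingers sit in line above the right-hand plunger at (322,225). I'll descend slowly.

```bash
python3 -m creep '[[0,0,0.003,0,0,0],[0,0,0.006,0,0,0],[0,0,0.008,0,0,0],[0,0,0.009,0,0,0],[0,0,0.010,0,0,0],[0,0,0.010,0,0,0]]'; python3 -m creep '[[0,0,0.0005,0,0,0],[0,0,0.001,0,0,0],[0,0,0.0015,0,0,0],[0,0,0.002,0,0,0],[0,0,0.0025,0,0,0],[0,0,0.003,0,0,0],[0,0,0.003,0,0,0]]'
```

```text
t: 3.2
position: [0.4877, -0.1261, 0.1132]
orientation: [-0.0, -0.702, 0.712, 0.0]
wrist_force: [-0.3, 0.0, 0.4]
gripper_width: 0.0002
t: 3.9
position: [0.4877, -0.1261, 0.1103]
orientation: [-0.0, -0.702, 0.712, -0.0]
wrist_force: [-0.5, 0.8, 1.3]
gripper_width: 0.0003
```

```bash
for i in 1; do python3 -m creep '[[0,0,0.0005,0,0,0],[0,0,0.001,0,0,0],[0,0,0.0015,0,0,0],[0,0,0.0015,0,0,0]]'; done | grep -E "posi|force"; python3 -m creep '[[0,0,0.0005,0,0,0],[0,0,0.001,0,0,0],[0,0,0.001,0,0,0]]'| grep -E "posi|force"
```

```text
position: [0.4878, -0.1261, 0.1091]
wrist_force: [-2.6, 1.2, 6.0]
position: [0.4878, -0.1262, 0.1082]
wrist_force: [-2.3, 0.3, 7.6]
```

It is hardening, reading 7.6 N after about 3 mm, so this looks like the working one. I'll keep pressing slowly.

```bash
python3 -m creep '[[0,0,0.0004,0,0,0],[0,0,0.0008,0,0,0],[0,0,0.001,0,0,0],[0,0,0.001,0,0,0]]'| grep -E "posi|force"; python3 -m creep '[[0,0,0.0004,0,0,0],[0,0,0.0008,0,0,0],[0,0,0.001,0,0,0],[0,0,0.001,0,0,0]]'| grep -E "posi|force"
```

```text
position: [0.4878, -0.1262, 0.1072]
wrist_force: [-2.9, 1.1, 6.2]
position: [0.4878, -0.1262, 0.1061]
wrist_force: [-2.7, 0.1, 5.8]
```

```bash
python3 -m creep '[[0,0,0.0004,0,0,0],[0,0,0.0008,0,0,0],[0,0,0.001,0,0,0],[0,0,0.001,0,0,0]]'| grep -E "posi|force"
```

```text
position: [0.4877, -0.1262, 0.1049]
wrist_force: [-1.4, -0.1, 3.8]
```

Force is falling away, as the working breaker should. I'll go on.

```bash
python3 -m creep '[[0,0,0.0004,0,0,0],[0,0,0.0008,0,0,0],[0,0,0.001,0,0,0],[0,0,0.001,0,0,0]]'| grep -E "posi|force"; python3 -m creep '[[0,0,0.0003,0,0,0],[0,0,0.0006,0,0,0],[0,0,0.0006,0,0,0]]'| grep -E "posi|force"
```

```text
position: [0.4877, -0.1261, 0.1036]
wrist_force: [0.4, -0.8, 1.2]
position: [0.4876, -0.126, 0.103]
wrist_force: [-0.1, -0.1, -0.1]
```

Force has gone to zero, so it has probably jumped in. I'll lift and look.

```bash
python3 -m creep '[[0,0,-0.002,0,0,0],[0,0,-0.006,0,0,0],[0,0,-0.02,0,0,0],[0,0,-0.05,0,0,0],[0,0,-0.09,0,0,0],[0,0.01,-0.12,0,0,0],[0,0.02,-0.14,0,0,0],[0,0.02,-0.14,0,0,0],[0,0.02,-0.14,0,0,0]]'
python3 - <<'E'
import numpy as np,cv2
from wr import *
from rig import bot
s=bot.get_state();pos,q=s["position"],s["orientation"]
f=bot.grab_frame("wrist"); np.savez("w3.npz",**f)
cv2.imwrite("pics/w3.png",f["img"][:,:,::-1])
print(pos)
E
```

```text
t: 7.4
position: [0.4678, -0.1258, 0.2438]
orientation: [0.0, -0.702, 0.712, -0.001]
wrist_force: [0.1, -0.3, 0.2]
gripper_width: -0.0002
[ 0.46775382 -0.12584252  0.24382529]
```

View pics/w3.png

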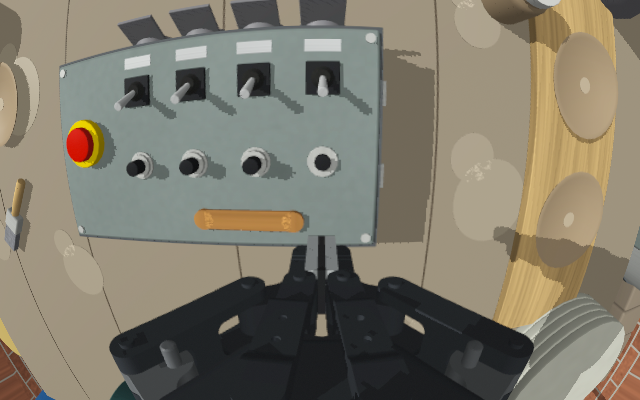

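Run:
```python
import numpy as np
from wr import *
from rig import bot
s=bot.get_state();pos,q=s["position"],s["orientation"]
f=dict(np.load("w3.npz"))
print("plunger4 top",np.median([wpt(f,pos,q,u,v) for u in(321,322,323) for v in(160,161,162,163)],axis=0))
# toggle 4 handle: bright px, height by depth
P=[]
for v in range(74,97):
    for u in range(315,331):
        p=wpt(f,pos,q,u,v)
        if p[2]>.095: P.append((*p,u,v))
P=np.array(P); print(len(P)); 
for z in (.098,.102,.106,.110,.114): 
    k=abs(P[:,2]-z)<.002
    if k.any(): print(z,P[k].mean(0).round(4),k.sum(), P[k,1].min().round(4),P[k,1].max().round(4))
```

```text
plunger4 top [ 0.48825809 -0.12586234  0.0842146 ]
149
0.098 [ 5.620000e-01 -1.268000e-01  9.800000e-02  3.219167e+02  8.075000e+01] 12 -0.1295 -0.1243
0.102 [ 5.602000e-01 -1.267000e-01  1.018000e-01  3.219091e+02  8.245450e+01] 11 -0.1302 -0.1234
0.106 [ 5.588000e-01 -1.265000e-01  1.058000e-01  3.216923e+02  8.376920e+01] 13 -0.1301 -0.1235
0.11 [ 5.529000e-01 -1.268000e-01  1.105000e-01  3.221667e+02  9.040480e+01] 42 -0.1317 -0.1226
0.114 [ 5.52900e-01 -1.27000e-01  1.13100e-01  3.22400e+02  9.01857e+01] 70 -0.1315 -0.1226
```

The plunger has dropped about 9 mm and stays in. Its toggle tip is at about (0.553, -0.127, 0.113). I'll go down between the plunger and the toggle, then push.

```bash
python3 go.py .525 -.1268 .117; python3 -m creep '[[0.001,-0.03,0.02,0,0,0],[0.001,-0.057,0.05,0,0,0],[0.001,-0.057,0.08,0,0,0],[0.001,-0.057,0.105,0,0,0],[0.001,-0.057,0.12,0,0,0],[0.001,-0.057,0.126,0,0,0],[0.001,-0.057,0.127,0,0,0],[0.001,-0.057,0.127,0,0,0]]'
python3 - <<'E'
from rig import bot
import cv2
f=bot.grab_frame("wrist"); cv2.imwrite("pics/w4.png",f["img"][:,:,::-1])
E
```

```text
t 7.45 pos [ 0.4677 -0.1258  0.2428] F [-0.23  0.15 -0.92] w 0.0001
d [ 0.0002 -0.0574  0.1258] rot [0.02 0.01 0.02]
t: 8.25
position: [0.525, -0.1278, 0.1172]
orientation: [0.0, -0.702, 0.712, -0.001]
wrist_force: [0.2, -0.3, 0.7]
gripper_width: 0.0002
```

View pics/w4.png

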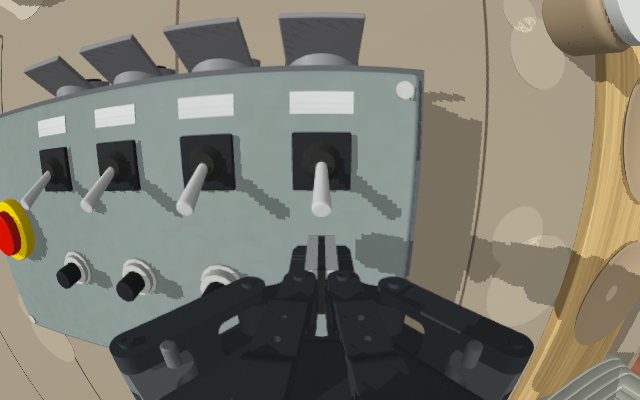

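The fingers are at (322,245), in line with the toggle tip at (321,208). I'll push in +x.

```bash
python3 -m creep '[[0,-0.003,0,0,0,0],[0,-0.006,0,0,0,0],[0,-0.009,0,0,0,0],[0,-0.011,0,0,0,0],[0,-0.012,0,0,0,0],[0,-0.013,0,0,0,0],[0,-0.014,0,0,0,0],[0,-0.014,0,0,0,0]]'| grep -E "posi|force";python3 -m creep '[[0,-0.001,0,0,0,0],[0,-0.002,0,0,0,0],[0,-0.003,0,0,0,0],[0,-0.004,0,0,0,0],[0,-0.004,0,0,0,0]]'| grep -E "posi|force"
```

```text
position: [0.5386, -0.1279, 0.1162]
wrist_force: [-1.3, 0.1, 1.8]
position: [0.5427, -0.1279, 0.1162]
wrist_force: [-2.6, -0.4, 1.4]
```

```bash
python3 -m creep '[[0,-0.001,0,0,0,0],[0,-0.002,0,0,0,0],[0,-0.003,0,0,0,0],[0,-0.004,0,0,0,0],[0,-0.004,0,0,0,0]]'| grep -E "posi|force"
```

```text
position: [0.5468, -0.128, 0.1161]
wrist_force: [-1.6, 0.2, 1.3]
```

```bash
python3 -m creep '[[0,-0.001,0,0,0,0],[0,-0.002,0,0,0,0],[0,-0.003,0,0,0,0],[0,-0.004,0,0,0,0],[0,-0.004,0,0,0,0]]'| grep -E "posi|force"
```

```text
position: [0.5508, -0.1281, 0.1162]
wrist_force: [0.6, -0.0, 0.1]
```

```bash
python3 -m creep '[[0,0.004,0,0,0,0],[0,0.01,0,0,0,0],[0,0.02,-0.01,0,0,0],[0,0.03,-0.03,0,0,0],[0,0.04,-0.07,0,0,0],[0,0.05,-0.11,0,0,0],[0,0.06,-0.13,0,0,0],[0,0.06,-0.13,0,0,0],[0,0.06,-0.13,0,0,0]]'
python3 - <<'E'
from rig import bot
import cv2,numpy as np
from wr import *
s=bot.get_state();pos,q=s["position"],s["orientation"]
f=bot.grab_frame("wrist"); cv2.imwrite("pics/w5.png",cv2.resize(f["img"][:260,50:400,::-1],None,fx=2.2,fy=2.2)); np.savez("w5.npz",pos=pos,q=q,**f)
E
```

```text
t: 11.5
position: [0.4902, -0.1272, 0.2469]
orientation: [0.0, -0.702, 0.712, -0.001]
wrist_force: [-0.1, 0.6, -1.4]
gripper_width: 0.0
```

View pics/w5.png

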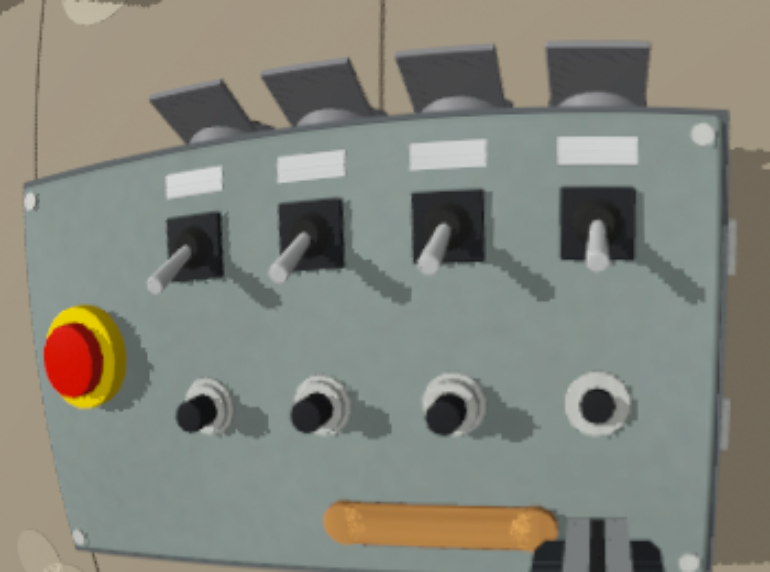

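The toggle at (597,245) is still leaning off, because I backed away before it was past the middle, and plunger 4 is still in. I'll repeat the push and carry it further.

```bash
python3 -m creep '[[0.0005,-0.03,0.02,0,0,0],[0.0005,-0.037,0.05,0,0,0],[0.0005,-0.037,0.08,0,0,0],[0.0005,-0.037,0.105,0,0,0],[0.0005,-0.037,0.12,0,0,0],[0.0005,-0.037,0.128,0,0,0],[0.0005,-0.037,0.129,0,0,0],[0.0005,-0.037,0.129,0,0,0]]'| grep -E "posi|force"
python3 -m creep '[[0,-0.003,0,0,0,0],[0,-0.006,0,0,0,0],[0,-0.009,0,0,0,0],[0,-0.011,0,0,0,0],[0,-0.012,0,0,0,0],[0,-0.014,0,0,0,0],[0,-0.016,0,0,0,0],[0,-0.018,0,0,0,0],[0,-0.020,0,0,0,0],[0,-0.022,0,0,0,0],[0,-0.024,0,0,0,0],[0,-0.024,0,0,0,0]]'| grep -E "posi|force"
```

```text
position: [0.528, -0.1283, 0.118]
wrist_force: [0.8, -0.2, 0.3]
position: [0.5519, -0.1285, 0.1172]
wrist_force: [-0.4, -0.5, 0.1]
```

```bash
python3 -m creep '[[0,-0.001,0,0,0,0],[0,-0.002,0,0,0,0],[0,-0.003,0,0,0,0],[0,-0.003,0,0,0,0]]'| grep -E "posi|force"; python3 -m creep '[[0,-0.001,0,0,0,0],[0,-0.002,0,0,0,0],[0,-0.003,0,0,0,0],[0,-0.003,0,0,0,0]]'| grep -E "posi|force"
```

```text
position: [0.5547, -0.1286, 0.1172]
wrist_force: [0.8, 0.2, -0.8]
position: [0.5578, -0.1287, 0.1172]
wrist_force: [0.7, -0.4, -0.1]
```

```bash
python3 -m creep '[[0,-0.001,0,0,0,0],[0,-0.002,0,0,0,0],[0,-0.003,0,0,0,0],[0,-0.003,0,0,0,0]]'| grep -E "posi|force"
python3 - <<'E'
from rig import bot
import cv2
f=bot.grab_frame("wrist"); cv2.imwrite("pics/w6.png",f["img"][:,:,::-1])
E
```

```text
position: [0.5608, -0.1287, 0.1172]
wrist_force: [0.6, -0.3, 0.9]
```

View pics/w6.png

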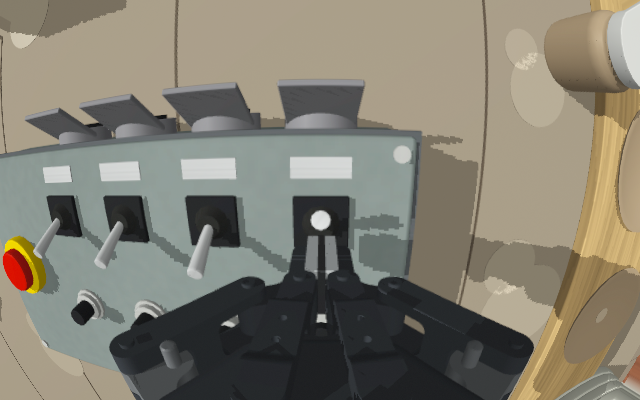

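The toggle tip at (320,220) now leans away from the fingers. I'll push slightly further, then back off and look.

```bash
python3 -m creep '[[0,-0.001,0,0,0,0],[0,-0.002,0,0,0,0],[0,-0.002,0,0,0,0]]'| grep -E "posi|force"; python3 -m creep '[[0,0.004,0,0,0,0],[0,0.01,0,0,0,0],[0,0.02,-0.01,0,0,0],[0,0.03,-0.03,0,0,0],[0,0.04,-0.07,0,0,0],[0,0.06,-0.11,0,0,0],[0,0.07,-0.13,0,0,0],[0,0.07,-0.13,0,0,0],[0,0.07,-0.13,0,0,0]]'
python3 - <<'E'
from rig import bot
import cv2,numpy as np
from wr import *
s=bot.get_state();pos,q=s["position"],s["orientation"]
f=bot.grab_frame("wrist"); cv2.imwrite("pics/w7.png",cv2.resize(f["img"][:260,50:400,::-1],None,fx=2.2,fy=2.2)); np.savez("w7.npz",pos=pos,q=q,**f)
E
```

```text
position: [0.5628, -0.1288, 0.1172]
wrist_force: [-0.6, 0.4, -1.2]
t: 16.0
position: [0.4922, -0.1277, 0.2478]
orientation: [0.0, -0.702, 0.712, -0.001]
wrist_force: [0.2, -1.0, -1.4]
gripper_width: 0.0002
```

View pics/w7.png

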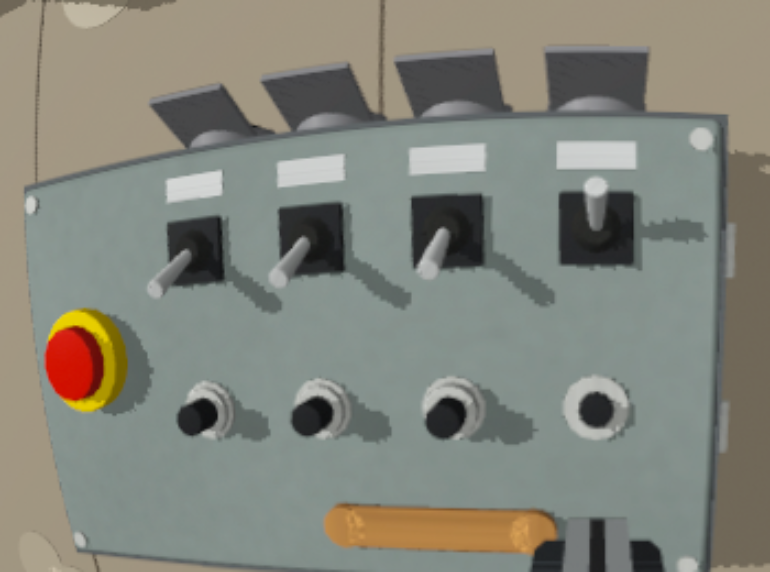

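Toggle 4 now leans away, with its tip at (597,187). The other three still lean toward the robot, plunger 4 is in, and the rest looks unchanged. I'll do a quick numeric check and hand in.

Run:
```python
from rig import bot
import numpy as np
from wr import *
f=dict(np.load("w7.npz"));pos,q=f["pos"],f["q"]
P=np.array([wpt(f,pos,q,u,v) for u in range(312,332) for v in range(75,112)])
t=P[P[:,2]>.108]; print("tip",t.mean(0),len(t),"lean",np.arctan2(t[:,0].mean()-.5685,t[:,2].mean()-.081))
print("plunger",np.median([wpt(f,pos,q,u,v) for u in(320,321,322) for v in(185,186,187)],axis=0))
print(bot.hand_in())
```

```text
tip [ 0.58048715 -0.12757229  0.12212742] 114 lean 0.28360710181785226
plunger [ 0.48829627 -0.12657175  0.08457335]
the job is handed in; nothing more can be done
None
```

The job is handed in, and by eye it is done. I pressed only the plunger at the right-hand end (box y = -135 mm). It hardened to about 7.6 N in roughly 3 mm, its force fell away to zero, and it stayed in when released. I never touched the other three plungers.

My first push on the toggle behind it stopped short of the middle and it sprang back. The second push, about 12 mm further, threw it over, and it stayed on after I backed off.

**Last picture (arm clear):**
- **Breaker:** its plunger top is at about 84.5 mm, against about 93.8 mm before. That is a 9 mm drop, against the expected 8.7 mm.
- **Toggle:** it leans away from the robot. The other three toggles still lean toward it.
- **Everything else in view:** the other three plungers are out. The stop button and rib look unchanged. I did not recheck the plates, jar or brush at the end, but the arm went nowhere near them after the start.

**One check disagreed:** the depth-based estimate of the toggle's lean gave about 0.28 rad past upright, where 0.45 is expected when it is on. The tip height in that estimate (122 mm) is more than the handle can reach (about 117 mm). I took it as depth error, because the picture shows the handle well over, but did not re-measure before handing in.

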